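# Release the pressure cap of the squat rinse reservoir

### The job

Two rinse reservoirs stand on the bench; open the pressure cap of the shorter, wider one. Turn the cap anticlockwise (seen from above) to its first stop without pressing it, wait there for about a second while the pressure bleeds off, then press it down, turn it on past the stop as far as it goes, and let go so that it springs up unlatched. Do not turn or push the cap of the taller reservoir.

Things in the scene. Friction and masses are not known exactly. Their poses are not given: they have to be found in the camera images.
- squat: Shorter, wider reservoir: white round vessel 130 mm across, fixed; origin under its centre on the bench, z up on the cap's turning axis. Steel neck flange at 80 mm carries two latch plates, 30 to 48 mm from the axis, tops 101 mm above the bench. The cap's two steel ears (reach 40 mm, square to its bar) run under them; teeth at the plates' ends form the first stop.
- squat_cap_grip (a point): Grip point of its pressure cap: black disc 58 mm across with one upright grey bar, 54 long, 16 thick, 31 mm high. The point is on the turning axis in the bar, 22 mm above the disc's top, 9 mm below the bar's top; 134 mm above the bench while latched. x axis along the bar, z up. It turns, sinks and rises with the cap.
- squat_cap (a joint): Turn of that cap in rad, anticlockwise from above positive. Closed 0 (starts at 0 to 0.1); first stop at about 0.53, where its ears meet the teeth, which it passes only when pressed; clear of the latch from about 0.97 on; end stop at 1.2. Light friction holds it where it is left.
- squat_plunger (a joint): Height of that cap in m. Near 0 while latched (a spring pushes it up against the plates with 6 N); -0.010 fully pressed (about 10 N); it must be 5 mm or more down to pass the teeth; +0.007 when sprung up unlatched.
- tall_cap_end (a point): End of the bar of a like cap on the taller, slimmer reservoir (white round vessel 100 mm across, fixed, top of its bar 193 mm above the bench): 27 mm from that cap's axis, which lies along this point's own -x; 9 mm below the bar's top. To be left alone.

How it is judged:
By the outcome, as a careful person would: the job done as asked, in the order asked, and still so for the second after the job is handed in, with the robot touching nothing.
It also fails if it takes over 40 s, if anything falls off the work surface, if the arm or the gripper's body presses on something with over 40 N, if the wrist force passes 120 N, or if a joint passes its speed limit or range.

### The arm

A 6-joint arm with a two-finger parallel gripper is mounted at the origin on a cart in front of the work surface, level with it; the furniture and walls round the work are solid. World frame = base frame: x ahead of the robot, y to its left, z up, the work surface at z = 0. Lengths are in m, angles in rad, forces in N, time in s.
With the tool pointing down it reaches from about 0.4 to 0.825 m from the base axis. Payload 7 kg.
Tool frame: the origin (TCP) lies on the centre line of the jaws, within the pads' length; the fingertips stand 17 mm ahead of it and the grasp point (between the pads) lies 2 mm behind it; z points along the fingers, y is the line along which they close (so a half turn about z gives the same grasp; the last joint's range is limited). The gripper opens to 88 mm and grips with 3 to 60 N. Pads are 19 mm wide; open, the fingers measure 130 mm over their backs; the gripper's body (78 mm by 193 mm) begins 47 mm behind the grasp point.
Start: joints at [1.637, 0.359, 0.012, 0, -1.224, -0.288], TCP at [0.149, 0.658, 0.244] pointing down, gripper open.
Joint ranges: [-3.07, 3.07], [-1.43, 2.12], [-1.02, 1.25], [-3.03, 1.67], [-3.05, -0], [-3.03, 3.03]. Speed limits (rad/s): [2.39, 2.39, 3.01, 3.14, 3.14, 3.14].

### API

Orientations are given as a 3x3 rotation matrix whose columns are the frame's x, y, z axes.
In Python, from plant import r gives the robot as it stands.
- The arm moves only by the tool apply_moves, never from a script. Its argument "deltas" is a list of rows, each a list of 7 numbers: the shift along the world's x, y, z in mm, then the turn, a rotation vector about the world's x, y, z in degrees, then the closure, from 0 (fully open) to 1 (shut). In form: [[dx, dy, dz, ax, ay, az, gripper], ...]. A call has 1 to 12 rows; each row shifts and turns the commanded pose from where the row before left it; what a row does not reach is not made up. A row lasts 1/10 s, in which the tool goes at most 50 mm and 8.59 degrees, less where a joint would pass 70% of its speed; a pose out of reach is approached as far as the arm can. A call with a gripper value outside its range is refused whole. The fingers move at their own pace and stop on an object; "newtons" is the grip in N (left out, the last holds). Time passes only in rows, so rows that do not move let the fingers close. It gives the time, the measured TCP pose, the force, the opening and the grip force at its end, in the units of the state.
- r.observe(): the state, without advancing time (a new reading comes with each control period).
- r.get_image(name): name is "scene" or "side" or "wrist"; returns a dict with "frame" (420x560x3 uint8, red, green, blue), "depth" (420x560 float32, m along the optical axis (not along the pixel's ray), 0 where there is no reading), "fov_y" (degrees; the focal length in pixels is half the picture's height over the tangent of half this angle, whatever the lens; pixels are square), "cx", "cy" (the principal point, pixels), "R" (3x3) and "t" (3): a world point X has camera coordinates R X + t. Camera axes: x right, y down, z forward; pixel columns grow to the right and rows downward; lengths in m; the calibration is good to about 2 mm. The wrist camera is an equidistant fisheye: a pixel r from the principal point sees the ray r / f radians off the axis. A picture is of the moment at which its call begins.
- r.close_job(): hands the job in; it is judged then, once.
The state is a dict: "t": time; "qpos": joint angles; "joint_vel": joint speeds; "tau": joint torques, N m; "ee_pos": TCP position; "eef_rot": TCP orientation; "ft_force": force on the tool from outside, world axes, zero at the start; "ft_torque": the same for the moment, N m; "width": finger opening in m; "grasp_force": force on a finger pad.
Only numpy, scipy, OpenCV 4.12 (cv2) and the standard library are available. Lean on these libraries where they do the work, as an engineer would, in place of code of your own. Each camera call takes 0.05 s, during which the arm holds its last target. There are 200 camera calls.

## Working session

There is one attempt and no reset: what is moved stays moved. The work goes in short steps, Python scripts to look and compute and a tool call to move; the robot and the scene stay as the last step left them, time stands still between calls to the robot, and variables do not carry over. Pictures are saved under pics/ and viewed, at most 10 in all, crops included, and the job is handed in when it is done.

Besides the shell and the picture viewer there is one more tool, called after ">>>" in YAML: its name, and indented under it one key for each argument. apply_moves: Moves the arm, as the interface text tells. Its arguments: {"type":"object","properties":{"deltas":{"type":"array"},"newtons":{"type":"number"}},"required":["deltas"]}

```bash
mkdir -p pics
cat > h.py <<'E'
import numpy as np, cv2
from plant import r
def grab(n):
    d=r.get_image(n); d['f']=210/np.tan(np.radians(d['fov_y'])/2); return d
def cloud(d):
    v,u=np.mgrid[0:420,0:560]; z=d['depth']
    P=np.stack([(u-d['cx'])/d['f']*z,(v-d['cy'])/d['f']*z,z],-1)
    return (P-np.asarray(d['t']))@np.asarray(d['R'])
E
python3 - <<'E'
from h import *
a=grab('scene');b=grab('side')
for n,d in(('scene',a),('side',b)):
    np.savez(n,**d); print(n,d['f'],-np.array(d['R']).T@d['t'])
cv2.imwrite('pics/a.png',cv2.resize(np.hstack([a['frame'],b['frame']])[:,:,::-1],(800,300),interpolation=cv2.INTER_AREA))
cv2.imwrite('pics/scene.png',a['frame'][:,:,::-1])
print(r.observe())
E
```

```text
scene 512.2859537153643 [-0.17056501 -0.41038542  0.88678867]
side 396.83139032672847 [ 0.51113332 -0.55545505  0.65684432]
{'t': 0.1, 'qpos': array([ 1.63709221e+00,  3.59321324e-01,  1.11690023e-02, -3.23753637e-04,
       -1.22413102e+00, -2.88108213e-01]), 'joint_vel': array([ 0.00197774, -0.00224171,  0.00139891,  0.00254339,  0.00061321,
        0.00227144]), 'tau': array([-1.39015872e-03, -5.84159625e+01,  2.93750417e+01,  7.01545939e+00,
        1.01803994e-02, -5.11207725e-05]), 'ee_pos': array([0.14842189, 0.65805227, 0.24271777]), 'eef_rot': array([[ 9.75476102e-01, -2.20105276e-01, -2.05315491e-04],
       [-2.20105333e-01, -9.75474951e-01, -1.50390009e-03],
       [ 1.30736226e-04,  1.51220963e-03, -9.99998848e-01]]), 'ft_force': array([0.07172744, 0.41691696, 0.11839684]), 'ft_torque': array([-0.01340724, -0.0150449 , -0.00131665]), 'grasp_force': 0.0, 'width': 0.08789055691492893}
```

View pics/a.png

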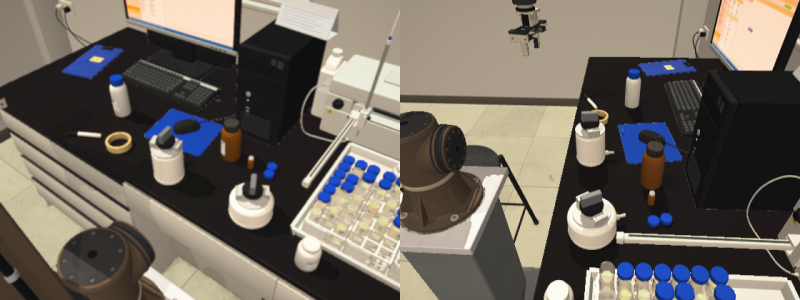

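The view shows the squat reservoir at about (250,200) in the left half and (592,220) in the right half, and the tall one at (168,160) and (592,140). Next I measure the cap from depth.

Run:
```python
from h import *
for n,(u0,u1,v0,v1) in (('scene',(300,400,230,340)),('side',(210,340,250,370))):
    d=dict(np.load(n+'.npz')); P=cloud(d)[v0:v1,u0:u1].reshape(-1,3)
    C=d['frame'][v0:v1,u0:u1].reshape(-1,3).astype(int)
    for lo,hi in((.125,.155),(.139,.155),(.10,.118),(.04,.075)):
        m=(P[:,2]>lo)&(P[:,2]<hi); Q=P[m][:,:2]
        if m.sum()<10: print(n,lo,m.sum());continue
        print(n,lo,m.sum(),'med',np.median(Q,0),'min',Q.min(0),'max',Q.max(0), 'rect',cv2.minAreaRect(Q.astype(np.float32)),'rgb',np.median(C[m],0))
    m=(P[:,2]>.01);print(np.percentile(P[m][:,2],[1,50,95,99,100]))
    w=d['frame'][v0:v1,u0:u1,::-1]; cv2.imwrite(f'pics/c_{n}.png',cv2.resize(w,None,fx=4,fy=4,interpolation=cv2.INTER_CUBIC))
a=cv2.imread('pics/c_scene.png');b=cv2.imread('pics/c_side.png')
a=cv2.resize(a,(400,440));b=cv2.resize(b,(400,369));b=cv2.copyMakeBorder(b,0,71,0,0,0)
cv2.imwrite('pics/c.png',np.hstack([a,b]))
```

```text
scene 0.125 203 med [ 0.4537521  -0.09034924] min [ 0.4324886  -0.10569033] max [ 0.48751564 -0.06752227] rect ((0.4599757194519043, -0.08688519895076752), (0.05535981431603432, 0.015915578231215477), 27.33307647705078) rgb [138. 135. 130.]
scene 0.139 162 med [ 0.4590396  -0.08744385] min [ 0.43370261 -0.10407423] max [ 0.48751564 -0.06752227] rect ((0.46023547649383545, -0.08678282797336578), (0.05475078150629997, 0.015908675268292427), 27.57069969177246) rgb [144. 141. 135.]
scene 0.1 636 med [ 0.45308441 -0.09234373] min [ 0.41747818 -0.13442349] max [ 0.50287886 -0.03751858] rect ((0.45946335792541504, -0.08727551996707916), (0.057481829077005386, 0.09591889381408691), 31.64459800720215) rgb [42. 41. 40.]
scene 0.04 1165 med [ 0.41559902 -0.11385138] min [ 0.39397706 -0.15154872] max [ 0.51700292 -0.02356392] rect ((0.45254215598106384, -0.09062642604112625), (0.1162286102771759, 0.12862913310527802), 24.63311767578125) rgb [229. 214. 187.]
[0.01075561 0.07412289 0.14036653 0.88678867 0.88678867]
side 0.125 563 med [ 0.4734896  -0.09576782] min [ 0.43629061 -0.21908825] max [ 0.
[... 227 characters left out ...]
5] max [ 0.57807325 -0.0691923 ] rect ((0.5062276124954224, -0.15429064631462097), (0.053845953196287155, 0.18230140209197998), 32.82920455932617) rgb [172. 165. 148.]
side 0.1 621 med [ 0.47082019 -0.10422131] min [ 0.420113   -0.24855971] max [ 0.51484879 -0.03775097] rect ((0.4878692328929901, -0.14051154255867004), (0.059725917875766754, 0.21825209259986877), 25.530059814453125) rgb [28. 27. 27.]
side 0.04 1590 med [ 0.46847326 -0.13298148] min [ 0.39796788 -0.15210698] max [ 0.52599478 -0.03427035] rect ((0.4637449383735657, -0.09584783762693405), (0.12905526161193848, 0.11198997497558594), 10.241711616516113) rgb [227. 210. 182.]
[0.01461043 0.07871215 0.15904666 0.16191182 0.65684432]
```

View pics/c.png

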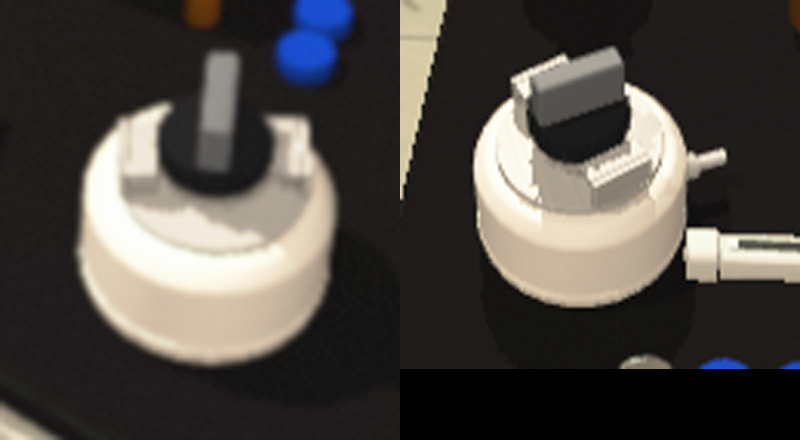

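Squat cap bar is at about (0.460, -0.087), yaw 27.4°, top about 0.142 m, which matches the given 143 mm. It sits between the two light latch plates. Before approaching I check what stands tall nearby.

Run:
```python
from h import *
for n in('scene','side'):
    P=cloud(dict(np.load(n+'.npz'))).reshape(-1,3)
    d=np.hypot(P[:,0]-.46,P[:,1]+.087)
    m=(P[:,2]>.15)&(P[:,2]<.6)&(P[:,0]>.3)&(d<.25)
    print(n,m.sum(),np.round(P[m][np.argsort(d[m])][:300:15],3).tolist())
    m=(P[:,2]>.15)&(P[:,2]<.6)&(P[:,0]>.3)&(P[:,0]<.6)&(P[:,1]>0)&(P[:,1]<.6)
    print(np.round(P[m][::40],3).tolist())
```

```text
scene 528 [[0.523, -0.201, 0.153], [0.523, -0.207, 0.159], [0.522, -0.211, 0.162], [0.529, -0.21, 0.158], [0.536, -0.208, 0.16], [0.546, -0.204, 0.16], [0.547, -0.206, 0.158], [0.55, -0.206, 0.161], [0.558, -0.202, 0.157], [0.556, -0.207, 0.159], [0.554, -0.213, 0.159], [0.558, -0.213, 0.158], [0.575, -0.203, 0.159], [0.578, -0.204, 0.159], [0.583, -0.203, 0.16], [0.572, -0.218, 0.155], [0.588, -0.207, 0.161], [0.585, -0.216, 0.158], [0.589, -0.216, 0.155], [0.598, -0.212, 0.159]]
[[0.597, 0.598, 0.167], [0.57, 0.599, 0.161], [0.455, 0.223, 0.194], [0.439, 0.217, 0.193], [0.426, 0.22, 0.192], [0.428, 0.208, 0.19], [0.429, 0.206, 0.185], [0.408, 0.213, 0.19], [0.442, 0.208, 0.167], [0.423, 0.256, 0.151], [0.408, 0.214, 0.179], [0.421, 0.207, 0.17], [0.434, 0.204, 0.16], [0.436, 0.189, 0.163], [0.434, 0.187, 0.163], [0.441, 0.186, 0.156], [0.406, 0.221, 0.157], [0.412, 0.199, 0.161], [0.405, 0.214, 0.152], [0.43, 0.174, 0.152]]
side 1264 [[0.525, -0.203, 0.159], [0.528, -0.206, 0.16], [0.526, -0.21, 0.16], [0.526, -0.212, 0.161], [0.525, -0.215, 0.16], [0.529, -0.215, 0.162], [0.529, -0.216, 0.159], [0.526, -0.218, 0.155], [0.529, -0.218, 0.157], [0.541, -0.212, 0.16], [0.541, -0.213, 0.159], [0.55, -0.208, 0.159], [0.537, -0.218, 0.153], [0.554, -0.207, 0.161], [0.54, -0.218, 0.153], [0.544, -0.217, 0.157], [0.548, -0.215, 0.157], [0.551, -0.214, 0.156], [0.56, -0.209, 0.158], [0.558, -0.212, 0.16]]
[[0.574, 0.596, 0.164], [0.589, 0.585, 0.156], [0.426, 0.216, 0.192], [0.411, 0.207, 0.191], [0.447, 0.209, 0.188], [0.429, 0.209, 0.183], [0.403, 0.25, 0.151], [0.445, 0.21, 0.175], [0.427, 0.206, 0.171], [0.462, 0.214, 0.165], [0.435, 0.21, 0.161], [0.407, 0.21, 0.155], [0.441, 0.198, 0.161], [0.418, 0.193, 0.158], [0.459, 0.199, 0.153], [0.43, 0.186, 0.152], [0.458, 0.178, 0.15]]
```

>>> apply_moves:
  deltas:
    - [0,0,12,0,0,0,0]
    - [0,0,12,0,0,0,0]
    - [28,-36,6,0,0,-7,0]
    - [28,-36,6,0,0,-7,0]
    - [28,-36,0,0,0,-7,0]
    - [28,-36,0,0,0,-7,0]
    - [28,-36,0,0,0,-7,0]
    - [28,-36,0,0,0,-7,0]
    - [28,-36,0,0,0,-7,0]
    - [28,-36,0,0,0,-7,0]
    - [28,-36,0,0,0,-7,0]
    - [28,-36,0,0,0,-7,0]

```text
t: 1.3
ee_pos: [0.4296, 0.2971, 0.2814]
eef_rot: [[0.122, -0.992, 0.002], [-0.992, -0.122, 0.002], [-0.002, -0.002, -1.0]]
ft_force: [1.3, 1.4, 1.5]
width: 0.0872
grasp_force: 0.0
```

>>> apply_moves:
  deltas:
    - [3,-38,0,0,0,-7,0]
    - [3,-38,0,0,0,-7,0]
    - [3,-38,0,0,0,-7,0]
    - [3,-38,0,0,0,-7,0]
    - [3,-38,0,0,0,-7,0]
    - [3,-39,0,0,0,-7,0]
    - [3,-39,-10,0,0,-7,0]
    - [3,-39,-10,0,0,-7,0]
    - [3,-39,-10,0,0,-7,0]
    - [4,-39,-10,0,0,-7,0]
    - [0,0,0,0,0,0,0]

```text
t: 2.4
ee_pos: [0.4591, -0.0899, 0.2395]
eef_rot: [[-0.892, -0.451, -0.001], [-0.451, 0.892, -0.0], [0.001, -0.0, -1.0]]
ft_force: [-0.1, -0.4, 0.1]
width: 0.0879
grasp_force: 0.0
```

Run:
```python
from h import *
d=grab('wrist'); o=r.observe(); print(d['f'],o['ee_pos'],o['qpos'],np.degrees(np.arctan2(o['eef_rot'][1,0],o['eef_rot'][0,0])),-np.array(d['R']).T@d['t'])
v,u=np.mgrid[0:420,0:560]; x=u-d['cx'];y=v-d['cy'];rr=np.hypot(x,y)+1e-9;th=rr/d['f']
z=d['depth'];s=np.tan(th)*z/rr
P=(np.stack([x*s,y*s,z],-1)-np.array(d['t']))@np.array(d['R'])
m=(P[...,2]>.136)&(P[...,2]<.15)&(np.hypot(P[...,0]-.46,P[...,1]+.087)<.045)&(th<1.4)&(z>0)
Q=P[m];print(m.sum(),np.median(Q,0),cv2.minAreaRect(Q[:,:2].astype(np.float32)))
cv2.imwrite('pics/w.png',d['frame'][:,:,::-1])
```

```text
325.19226210127806 [ 0.45941484 -0.08852882  0.24003689] [ 2.32191686e-01  1.35130178e-02 -4.30874876e-01  2.13151533e-04
 -1.12642069e+00 -1.33105512e+00] -152.9549870173852 [ 0.39847072 -0.12021991  0.38082878]
1399 [ 0.45957482 -0.08585452  0.14295884] ((0.4615650773048401, -0.08492793887853622), (0.054495297372341156, 0.01578190177679062), 27.4926815032959)
```

View pics/w.png

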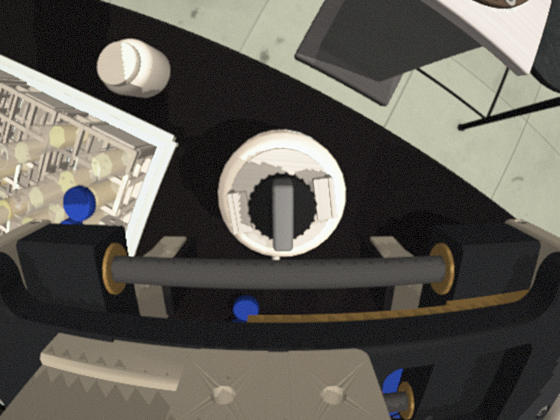

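The wrist view shows the squat cap's bar at (283,212), lying upright in the frame between the plates, in line with the tool. Its fit agrees with the scene view: (0.461, -0.086), 27.4°, top 0.143. Descending and gripping.

>>> apply_moves:
  deltas:
    - [1.5,2.5,-17,0,0,0.4,0]
    - [0,0,-17,0,0,0,0]
    - [0,0,-17,0,0,0,0]
    - [0,0,-17,0,0,0,0]
    - [0,0,-17,0,0,0,0]
    - [0,0,-17,0,0,0,0]
    - [0,0,0,0,0,0,0]
  newtons: 25

```text
t: 3.15
ee_pos: [0.4604, -0.0832, 0.1368]
eef_rot: [[-0.885, -0.466, -0.002], [-0.466, 0.885, -0.0], [0.002, 0.001, -1.0]]
ft_force: [-0.3, 0.1, 0.9]
width: 0.0874
grasp_force: 0.0
```

>>> apply_moves:
  deltas:
    - [0,0,0,0,0,0,1]
    - [0,0,0,0,0,0,1]
    - [0,0,0,0,0,0,1]
    - [0,0,0,0,0,0,1]
    - [0,0,0,0,0,0,1]
    - [0,0,0,0,0,0,1]
    - [0,0,0,0,0,0,1]
    - [0,0,0,0,0,0,1]

```text
t: 3.95
ee_pos: [0.461, -0.0841, 0.1375]
eef_rot: [[-0.885, -0.465, -0.0], [-0.465, 0.885, -0.0], [0.0, 0.0, -1.0]]
ft_force: [0.6, 0.9, 0.4]
width: 0.0292
grasp_force: 0.0
```

```bash
cat > s.py <<'E'
from h import *
o=r.observe();print(o['t'],o['ee_pos'],np.degrees(np.arctan2(o['eef_rot'][1,0],o['eef_rot'][0,0]))+180,o['ft_force'],o['ft_torque'],o['width'],o['grasp_force'],o['qpos'])
E
python3 s.py
```

```text
3.95 [ 0.46097534 -0.08409525  0.13752836] 27.687877768330537 [0.56897532 0.85965448 0.36916157] [ 0.08919336 -0.14620563  0.00706898] 0.029169754689838203 0.0 [ 2.41251387e-01  1.19999366e-01 -5.76740553e-01 -1.76104933e-05
 -8.74154472e-01 -1.32879179e+00]
```

>>> apply_moves:
  deltas:
    - [0,-1.5,0,0,0,0,1]
    - [0,0,0,0,0,0,1]
    - [0,0,0,0,0,0,1]
    - [0,0,0,0,0,0,1]
    - [0,0,0,0,0,0,1]

```text
t: 4.45
ee_pos: [0.4608, -0.0854, 0.1375]
eef_rot: [[-0.886, -0.465, -0.0], [-0.465, 0.886, 0.0], [0.0, 0.0, -1.0]]
ft_force: [-2.5, 3.2, 2.1]
width: 0.0156
grasp_force: 25.0
```

```bash
python3 s.py
```

```text
4.45 [ 0.46076469 -0.08540568  0.13749461] 27.686627497128512 [-2.47771065  3.16807227  2.10465301] [ 1.49427985  0.71566575 -0.04323701] 0.015593881056823331 24.992497265338898 [ 2.38142689e-01  1.20295580e-01 -5.76320616e-01 -4.01094984e-04
 -8.74516981e-01 -1.32545895e+00]
```

>>> apply_moves:
  deltas:
    - [0,0,0.3,0,0,3,1]
    - [0,0,0,0,0,4,1]
    - [0,0,0,0,0,4,1]
    - [0,0,0,0,0,4,1]
    - [0,0,0,0,0,4,1]
    - [0,0,0,0,0,3,1]
    - [0,0,0,0,0,0,1]

```text
t: 5.15
ee_pos: [0.4611, -0.0858, 0.1376]
eef_rot: [[-0.646, -0.763, 0.0], [-0.763, 0.646, -0.0], [0.0, -0.0, -1.0]]
ft_force: [1.2, 0.4, -3.7]
width: 0.0161
grasp_force: 25.0
```

```bash
python3 s.py
```

```text
5.15 [ 0.46108907 -0.08576877  0.13759621] 49.72704675661225 [ 1.20470809  0.3704979  -3.70957008] [-0.11904653 -0.664441    0.02718766] 0.016054176340158762 24.9956077337265 [ 2.37654514e-01  1.20482697e-01 -5.76139030e-01  3.94950952e-04
 -8.74192287e-01 -9.40803535e-01]
```

>>> apply_moves:
  deltas:
    - [0,0,0,0,0,2,1]
    - [0,0,0,0,0,1,1]
    - [0,0,0,0,0,0,1]

```text
t: 5.45
ee_pos: [0.4612, -0.0857, 0.1376]
eef_rot: [[-0.607, -0.795, 0.0], [-0.795, 0.607, -0.0], [0.0, -0.0, -1.0]]
ft_force: [2.5, -1.6, -7.8]
width: 0.016
grasp_force: 25.1
```

```bash
python3 s.py
```

```text
5.45 [ 0.46115318 -0.08573865  0.13764101] 52.61957723329154 [ 2.51710027 -1.64921745 -7.81217878] [-0.7647276  -1.33766018 -0.41355823] 0.015974476441886862 25.13737589120865 [ 2.37601518e-01  1.20478215e-01 -5.75963349e-01  2.61775380e-04
 -8.74247637e-01 -8.90180903e-01]
```

>>> apply_moves:
  deltas:
    - [0,0,0,0,0,1.5,1]
    - [0,0,0,0,0,0,1]

```text
t: 5.65
ee_pos: [0.4611, -0.0857, 0.1377]
eef_rot: [[-0.585, -0.811, 0.0], [-0.811, 0.585, -0.0], [0.0, -0.0, -1.0]]
ft_force: [4.9, -3.5, -8.1]
width: 0.016
grasp_force: 25.7
```

```bash
python3 s.py
```

```text
5.65 [ 0.46111612 -0.08572676  0.13767107] 54.20174916974595 [ 4.94518111 -3.4617803  -8.13819025] [-1.20746372 -1.68388772 -0.6307222 ] 0.016035932652836513 25.699070692062378 [ 2.37579249e-01  1.20400817e-01 -5.75927414e-01  1.54110395e-04
 -8.74369754e-01 -8.62475445e-01]
```

Torque of -0.63 N m shows the cap is against the first stop, with no downward push. Waiting there 1.3 s.

>>> apply_moves:
  deltas:
    - [0,0,0,0,0,-0.5,1]
    - [0,0,0,0,0,0,1]
    - [0,0,0,0,0,0,1]
    - [0,0,0,0,0,0,1]
    - [0,0,0,0,0,0,1]
    - [0,0,0,0,0,0,1]
    - [0,0,0,0,0,0,1]
    - [0,0,0,0,0,0,1]
    - [0,0,0,0,0,0,1]
    - [0,0,0,0,0,0,1]
    - [0,0,0,0,0,0,1]
    - [0,0,0,0,0,0,1]

```text
t: 6.85
ee_pos: [0.4611, -0.0857, 0.1377]
eef_rot: [[-0.593, -0.806, 0.0], [-0.806, 0.593, -0.0], [0.0, -0.0, -1.0]]
ft_force: [4.5, -4.2, -9.2]
width: 0.0159
grasp_force: 25.4
```

>>> apply_moves:
  deltas:
    - [0,0,0,0,0,0,1]
    - [0,0,0,0,0,0,1]
    - [0,0,0,0,0,-1.2,1]
    - [0,0,-2,0,0,0,1]
    - [0,0,-2,0,0,0,1]
    - [0,0,-2,0,0,0,1]
    - [0,0,-2,0,0,0,1]
    - [0,0,-1.5,0,0,0,1]
    - [0,0,0,0,0,0,1]
  newtons: 40

```text
t: 7.75
ee_pos: [0.4613, -0.0858, 0.1296]
eef_rot: [[-0.608, -0.794, 0.001], [-0.794, 0.608, -0.001], [0.0, -0.001, -1.0]]
ft_force: [-2.3, -0.9, 8.9]
width: 0.016
grasp_force: 40.0
```

```bash
python3 s.py
```

```text
7.75 [ 0.46126027 -0.08579882  0.12956561] 52.582106820946606 [-2.33734159 -0.8738687   8.91644986] [-0.26002096  0.92778534 -0.01867753] 0.015967934736960242 39.98340547084808 [ 0.23801204  0.13071881 -0.58683571  0.00122124 -0.85276172 -0.89188061]
```

Pressed about 8 mm at about 9 N. Turning on.

>>> apply_moves:
  deltas:
    - [0,0,0,0,0,3,1]
    - [0,0,0,0,0,4,1]
    - [0,0,0,0,0,4,1]
    - [0,0,0,0,0,4,1]
    - [0,0,0,0,0,4,1]
    - [0,0,0,0,0,4,1]
    - [0,0,0,0,0,4,1]
    - [0,0,0,0,0,4,1]
    - [0,0,0,0,0,3,1]
    - [0,0,0,0,0,0,1]

```text
t: 8.75
ee_pos: [0.4621, -0.086, 0.1301]
eef_rot: [[-0.057, -0.998, 0.002], [-0.998, 0.057, -0.001], [0.001, -0.002, -1.0]]
ft_force: [-1.0, -3.6, 8.7]
width: 0.0158
grasp_force: 40.0
```

```bash
python3 s.py
```

```text
8.75 [ 0.46212075 -0.08601597  0.13012028] 86.71588333618685 [-1.02606847 -3.59378424  8.72643051] [-1.26240291  0.25884395  0.09713524] 0.015823692758697196 39.98912036418915 [ 0.23772704  0.13041941 -0.58606347  0.00229625 -0.85229217 -0.29655417]
```

>>> apply_moves:
  deltas:
    - [0,0,0,0,0,2,1]
    - [0,0,0,0,0,1.5,1]
    - [0,0,0,0,0,1.5,1]
    - [0,0,0,0,0,0,1]

```text
t: 9.15
ee_pos: [0.4622, -0.086, 0.1302]
eef_rot: [[0.029, -1.0, 0.003], [-1.0, -0.029, -0.001], [0.001, -0.003, -1.0]]
ft_force: [0.6, -2.9, 9.5]
width: 0.0156
grasp_force: 40.0
```

```bash
python3 s.py
```

```text
9.15 [ 0.46224864 -0.08601892  0.13017231] 91.64783196451667 [ 0.55287029 -2.88029298  9.48665651] [-1.26144446  0.11604155 -0.11901956] 0.01557251529577059 39.985105991363525 [ 0.23765448  0.13039879 -0.58594364  0.00230342 -0.85213833 -0.21040729]
```

>>> apply_moves:
  deltas:
    - [0,0,0,0,0,1.5,1]
    - [0,0,0,0,0,0.5,1]
    - [0,0,0,0,0,0,1]

```text
t: 9.45
ee_pos: [0.4623, -0.086, 0.1301]
eef_rot: [[0.062, -0.998, 0.003], [-0.998, -0.062, -0.001], [0.001, -0.003, -1.0]]
ft_force: [-0.7, -3.7, 9.4]
width: 0.0159
grasp_force: 40.2
```

```bash
python3 s.py
```

```text
9.45 [ 0.46226409 -0.08597606  0.1301484 ] 93.55954757192785 [-0.73551468 -3.73655021  9.43793509] [-1.29046256  0.04897032 -0.65627105] 0.01592476033012009 40.230281352996826 [ 0.23753771  0.13041939 -0.58585254  0.0019788  -0.85205692 -0.17671157]
```

End stop reached. Easing the torque, letting the spring lift the cap, then opening.

>>> apply_moves:
  deltas:
    - [0,0,0,0,0,-1.5,1]
    - [0,0,3,0,0,0,1]
    - [0,0,3,0,0,0,1]
    - [0,0,3,0,0,0,1]
    - [0,0,3,0,0,0,1]
    - [0,0,0,0,0,0,1]
    - [0,0,0,0,0,0,0]
    - [0,0,0,0,0,0,0]
    - [0,0,0,0,0,0,0]
    - [0,0,0,0,0,0,0]
    - [0,0,0,0,0,0,0]
    - [0,0,0,0,0,0,0]

```text
t: 10.65
ee_pos: [0.4609, -0.0855, 0.1402]
eef_rot: [[0.035, -0.999, -0.0], [-0.999, -0.035, -0.0], [0.0, 0.0, -1.0]]
ft_force: [-0.1, 0.3, -0.2]
width: 0.0581
grasp_force: 0.0
```

>>> apply_moves:
  deltas:
    - [0,0,0,0,0,0,0]
    - [0,0,0,0,0,0,0]
    - [0,0,10,0,0,0,0]
    - [0,0,20,0,0,0,0]
    - [0,0,20,0,0,0,0]
    - [0,0,20,0,0,0,0]
    - [0,0,20,0,0,0,0]
    - [0,0,10,0,0,0,0]
    - [0,0,0,0,0,0,0]

```text
t: 11.55
ee_pos: [0.4617, -0.0855, 0.242]
eef_rot: [[0.035, -0.999, 0.003], [-0.999, -0.035, 0.0], [-0.0, -0.003, -1.0]]
ft_force: [0.5, 1.0, -0.3]
width: 0.0876
grasp_force: 0.0
```

```bash
python3 s.py
python3 - <<'E'
from h import *
d=grab('wrist')
v,u=np.mgrid[0:420,0:560]; x=u-d['cx'];y=v-d['cy'];rr=np.hypot(x,y)+1e-9;th=rr/d['f']
z=d['depth'];s=np.tan(th)*z/rr
P=(np.stack([x*s,y*s,z],-1)-np.array(d['t']))@np.array(d['R'])
m=(P[...,2]>.136)&(P[...,2]<.16)&(np.hypot(P[...,0]-.461,P[...,1]+.086)<.045)&(z>0)
Q=P[m];print(m.sum(),np.median(Q,0),cv2.minAreaRect(Q[:,:2].astype(np.float32)))
b=grab('side')['frame'][210:400,180:380]
cv2.imwrite('pics/e.png',cv2.resize(b[:,:,::-1],None,fx=3,fy=3))
E
```

```text
11.55 [ 0.46173503 -0.08549429  0.24200546] 91.99921129351326 [ 0.54290875  1.02778308 -0.2946782 ] [ 0.12410811 -0.07943908  0.01359882] 0.08759476107025724 0.0 [ 2.37896416e-01  1.31941646e-02 -4.26542976e-01  3.01492960e-04
 -1.12793929e+00 -2.03132931e-01]
1498 [ 0.46199484 -0.08763505  0.14985089] ((0.46175649762153625, -0.0848083421587944), (0.01587323099374771, 0.05429911985993385), 1.5274862051010132)
```

View pics/e.png

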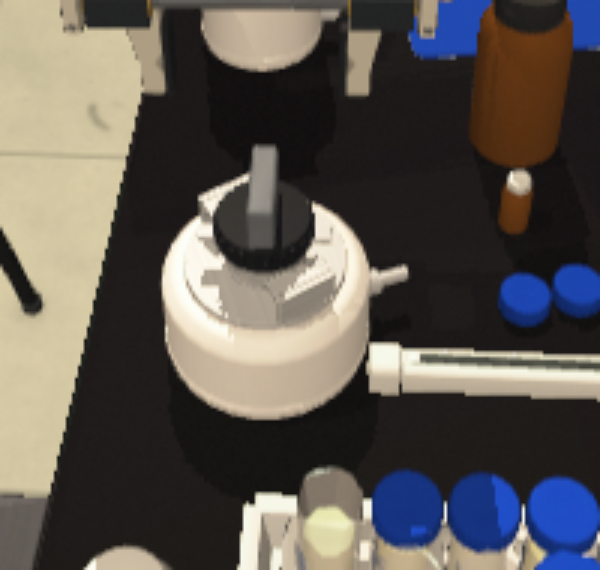

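The side view shows the cap at (263,210) turned to about 91.5° and standing clear of the plates. Its bar top is now at 0.150 m, which is 7 mm up, so it is unlatched, and the gripper is well above it. Handing in.

```bash
python3 -c "
from plant import r
print(r.close_job())"
```

```text
the job is handed in; nothing more can be done
None
```

The squat reservoir's cap is open: it was turned to the first stop, bled for about 1.3 s, pressed about 8 mm, turned to the end stop and released. It sprang up 7 mm unlatched; the tall reservoir was not touched, and the job is handed in (about 11.6 s used).

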